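Set the clamp valve to float before measuring

TASK

The gear plate on the fixture block is about to be measured, so the hydraulic clamp has to be relaxed: push the yellow-knobbed valve lever forward, past its stiff detent, until it drops fully home in the float notch at the far end of its travel, then let go. Leave the red-knobbed lever as it stands.

Things in the scene. Friction and masses are not known exactly. Their poses are not given: they have to be found in the camera images.
- yellow_knob (a point): Centre of the 34 mm yellow ball knob on the lever to push, 184 to 190 mm above the table throughout. z: up along the 12 mm steel rod, whose pivot is 130 mm below along -z, 60 mm above the table, in a fixed block (plate 130 x 90 mm, 62 mm high; slim gate round the rod to 115 mm). x, made level: push direction, away from the robot within 20 degrees of straight ahead. y: along the pivot.
- float_lever (a joint): Yellow lever angle, rad. 0: leaning 0.30 back to the robot; grows as pushed forward; 0.57: in the float notch on the end stop, leaning 0.27 away. Starts near 0.10. At the knob the push is light at first, stiffens to about 9 N near 0.33, fades to none at 0.46, then the lever snaps to 0.57 by itself and stays. Let go before 0.46 it springs back to 0.10.
- red_knob (a point): Centre of the red ball knob (34 mm across) of the other valve, of the same size and shape as the yellow-knobbed one, at any angle of its travel. It has no detent and stays where it is left. To be left alone.
Things that resemble listed ones, but are neither listed nor needed, are in the scene too. What is shaped like the part that bears yellow_knob but green is not meant.

How it is judged:
By the outcome, as a careful person would: the job done as asked, in the order asked, and still so for the second after the job is handed in, with the robot touching nothing.
It also fails if it takes over 29 s, if anything falls off the work surface, if the arm or the gripper's body presses on something with over 40 N, if the wrist force passes 120 N, or if a joint passes its speed limit or range.

ROBOT

A 6-joint arm with a two-finger parallel gripper is mounted at the origin on the work surface. World frame = base frame: x ahead of the robot, y to its left, z up, the work surface at z = 0. Lengths are in m, angles in degrees, forces in N, time in s.
With the tool pointing down it reaches from about 0.375 to 0.9 m from the base axis. Payload 3.1 kg.
Tool frame: the origin (TCP) lies on the centre line of the jaws, within the pads' length; the fingertips stand 14 mm ahead of it and the grasp point (between the pads) lies 5 mm behind it (bot.tips_ahead is the distance from the TCP to the fingertips, in m); z points along the fingers, y is the line along which they close (so a half turn about z gives the same grasp; the last joint's range is limited). The gripper opens to 87 mm and grips with 3 to 60 N. Pads are 19 mm wide; open, the fingers measure 117 mm over their backs; the gripper's body (75 mm by 190 mm) begins 51 mm behind the grasp point.
Start: joints at [-82.076, 30.224, 82.088, -0, 67.689, -10.227], TCP at [0.195, -0.594, 0.237] pointing down, gripper open.
Joint ranges: [-176.69, 176.69], [-43.24, 126.21], [12.49, 139.97], [-82, 262], [0, 151.66], [-163.58, 163.58]. Speed limits (degrees/s): [159.86, 159.86, 180, 180, 180, 180].

INTERFACE

Orientations are given as a 3x3 rotation matrix whose columns are the frame's x, y, z axes.
In Python, from rig import bot gives the robot as it stands.
- The arm moves only by the tool play_rows, never from a script. Its argument "moves" is a list that holds one entry, the list of rows, each a list of 6 numbers: the shift along the tool's x, y, z in mm, then the turn, a rotation vector about the tool's x, y, z in rad. A call has 1 to 5 rows; each row shifts and turns the commanded pose from where the row before left it, along the tool's axes as they then stand; what a row does not reach is not made up. A row lasts 1/10 s, in which the tool goes at most 50 mm and 8.59 degrees, less where a joint would pass 70% of its speed; a pose out of reach is approached as far as the arm can. A call with a gripper value outside its range is refused whole. "fingers" is the opening, from -1 (shut) to 1 (fully open), set as the call begins (left out, the last holds). The fingers move at their own pace and stop on an object; the grip force is fixed at half the most. Time passes only in rows, so rows that do not move let the fingers close. It gives the time, the measured TCP pose, the force, the opening and the grip force at its end, in the units of the state.
- bot.read_state(): the state, without advancing time (a new reading comes with each control period).
- bot.capture(name): name is "scene" or "top"; returns a dict with "image" (384x512x3 uint8, blue, green, red), "fx", "fy", "cx", "cy" (pixels), "R" (3x3) and "t" (3): a world point X has camera coordinates R X + t. Camera axes: x right, y down, z forward; pixel columns grow to the right and rows downward; lengths in m; the calibration is good to about 2 mm. A picture is of the moment at which its call begins. There is no depth.
- bot.hand_in(): hands the job in; it is judged then, once.
Trained networks look in a picture, given as the dict that the camera call returned (one of the last four; its "shot" number tells which), for a name from the list of things; names that differ only in an ending like _2 or _b are one class to them, and where a whole thing is asked for, a point or a joint stands for the part that bears it (a point fixed in the world has none). Each returns a list of dicts, best first, with "confidence" (0 to 1); they miss things now and then, are a little off and sometimes report something else, mostly with a low value. They report only what shows in the picture. A call takes as long as a camera call. They do not tell look-alikes from the thing itself.
- bot.search_frame(picture, query): "centre" ([column, row] in pixels, amid what is visible of it).
- bot.silhouettes(picture, query): "pixels" (384x512 bool, what is visible of it) and "centre" ([column, row] in pixels, amid what is visible of it).
- bot.pinpoint(picture, query): "centre" ([column, row] in pixels: a listed point, or the origin of a listed thing).
The state is a dict: "time_s": time; "joint_positions": joint angles; "qvel": joint speeds; "tau": joint torques, N m; "position": TCP position; "tcp_rot": TCP orientation; "force": force on the tool from outside, world axes, zero at the start; "moment": the same for the moment, N m; "opening": opening from 0.0 (shut) to 1.0 (fully open); "grasp_force": force on a finger pad.
Only numpy, scipy, OpenCV 4.12 (cv2) and the standard library are available. Lean on these libraries where they do the work, as an engineer would, in place of code of your own. Each camera call takes 0.05 s, during which the arm holds its last target. There are 200 camera calls.

## Working session

There is one attempt and no reset: what is moved stays moved. The work goes in short steps, Python scripts to look and compute and a tool call to move; the robot and the scene stay as the last step left them, time stands still between calls to the robot, and variables do not carry over. Pictures are saved under pics/ and viewed, at most 10 in all, crops included, and the job is handed in when it is done.

Besides the shell and the picture viewer there is one more tool, called after "Request:" as name(argument=value, ...) on one line, values as JSON. play_rows: Moves the arm, as the interface text tells. Its arguments: {"type":"object","properties":{"moves":{"type":"array","items":{"type":"array","items":{"type":"array","items":{"type":"number"}}}},"fingers":{"type":"number"}},"required":["moves"]}

```bash
mkdir -p pics
python3 - <<'E'
from rig import bot
import cv2,numpy as np
ims=[]
for n in("scene","top"):
    p=bot.capture(n); cv2.imwrite(f"pics/{n}0.png",p["image"]); ims.append(p["image"])
    print(n,p["fx"],p["fy"],p["cx"],p["cy"],np.round(p["R"],3).tolist(),np.round(p["t"],3).tolist())
    for q in("yellow_knob","red_knob"):
        for d in bot.pinpoint(p,q): print(q,d)
    for d in bot.search_frame(p,"float_lever"): print("lever",d)
s=bot.read_state();print(s["time_s"],np.round(s["tcp_rot"],3).tolist(),s["opening"])
E
```

```text
scene 469.9287315166483 469.9287315166483 252.87187244215664 194.03353033174395 [[0.67, 0.742, -0.002], [0.473, -0.429, -0.77], [-0.572, 0.515, -0.638]] [-0.209, -0.115, 1.569]
yellow_knob {'centre': [151.5, 239.4], 'confidence': 0.9}
yellow_knob {'centre': [255.5, 225.1], 'confidence': 0.88}
yellow_knob {'centre': [197.4, 186.2], 'confidence': 0.81}
yellow_knob {'centre': [124.4, 172.9], 'confidence': 0.7}
yellow_knob {'centre': [264.8, 157.5], 'confidence': 0.49}
red_knob {'centre': [366.4, 176.1], 'confidence': 0.6}
lever {'centre': [159.1, 247.8], 'confidence': 0.92}
lever {'centre': [200.0, 192.5], 'confidence': 0.84}
lever {'centre': [129.3, 183.6], 'confidence': 0.73}
lever {'centre': [260.1, 234.0], 'confidence': 0.69}
lever {'centre': [264.5, 168.3], 'confidence': 0.53}
top 454.3255821821722 454.3255821821722 251.65915893739583 190.41218220087737 [[0.015, -1.0, -0.005], [-0.998, -0.015, -0.065], [0.065, 0.006, -0.998]] [-0.07, 0.405, 1.232]
yellow_knob {'centre': [306.0, 224.0], 'confidence': 0.71}
yellow_knob {'centre': [385.7, 186.7], 'confidence': 0.65}
yellow_knob {'centre': [224.0, 205.2], 'confidence': 0.58}
red_knob {'centre': [174.0, 111.1], 'confidence': 0.54}
lever {'centre': [304.3, 134.8], 'confidence': 0.72}
lever {'centre': [224.4, 207.2], 'confidence': 0.58}
lever {'centre': [382.8, 181.9], 'confidence': 0.52}
lever {'centre': [302.7, 220.6], 'confidence': 0.48}
0.4 [[0.95, 0.312, -0.0], [0.312, -0.95, 0.0], [0.0, -0.0, -1.0]] 0.9999192608496824
```

View pics/scene0.png

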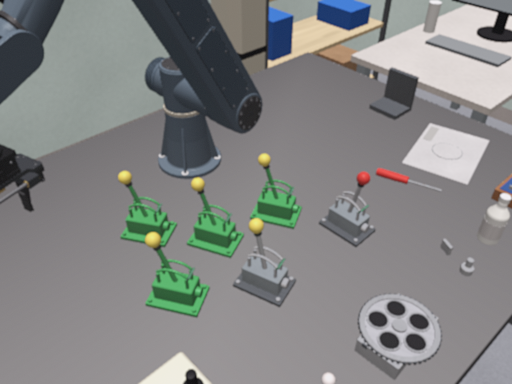

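View pics/top0.png

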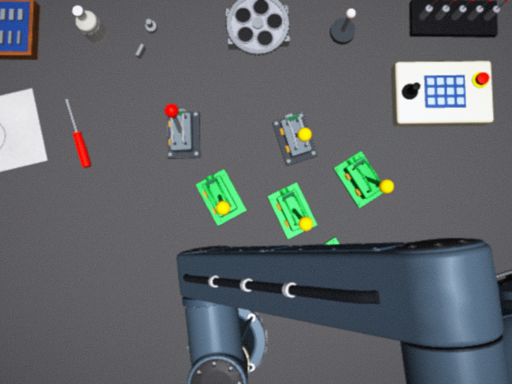

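In the scene view five yellow-knobbed levers stand: four have green blocks, at (151,239), (125,177), (197,186) and (264,159). One has a grey block, at (256,226), which is (305,134) in the top view. The grey one fits, since green is not meant; the red knob is at (364,178) scene / (172,111) top. I'll triangulate and confirm in a crop.

```bash
cat > h.py <<'E'
from rig import bot
import cv2,numpy as np
def ray(p,u):
    d=p["R"].T@np.array([(u[0]-p["cx"])/p["fx"],(u[1]-p["cy"])/p["fy"],1]); return -p["R"].T@p["t"],d/np.linalg.norm(d)
def atz(p,u,z):
    c,d=ray(p,u); return c+d*(z-c[2])/d[2]
def tri(rs):
    A=sum(np.eye(3)-np.outer(d,d) for c,d in rs); b=sum((np.eye(3)-np.outer(d,d))@c for c,d in rs)
    return np.linalg.solve(A,b)
def blob(p,u,r=14):  # yellow blob near u
    h=cv2.cvtColor(p["image"],cv2.COLOR_BGR2HSV); m=cv2.inRange(h,(18,130,90),(34,255,255))
    k=np.zeros_like(m); cv2.circle(k,tuple(int(round(x)) for x in u),r,255,-1); M=cv2.moments(m&k,True)
    return np.array([M["m10"],M["m01"]])/M["m00"],M["m00"]
E
python3 - <<'E'
from h import *
s=bot.capture("scene");t=bot.capture("top")
a,n=blob(s,(256,226));b,m=blob(t,(305,134));print(a,n,b,m)
K=tri([ray(s,a),ray(t,b)]);print("knob",K,atz(t,b,.187),atz(s,a,.187))
for q in("pix",):
  for d in bot.silhouettes(t,"float_lever"):
    print(d["centre"],d["confidence"])
c=lambda im,x,y,w,h,f:cv2.resize(im[y:y+h,x:x+w],None,fx=f,fy=f,interpolation=cv2.INTER_CUBIC)
A=c(t["image"],260,95,72,80,7);B=c(s["image"],225,210,40*2-40+35,80,0+4) 
B=c(s["image"],225,210,80,100,5.6)
A=cv2.resize(A,(504,560));B=cv2.resize(B,(290,int(560)) )
cv2.imwrite("pics/crop.png",np.hstack([A,B]))
E
```

```text
[256.24137931 226.43965517] 116.0 [304.36024845 134.05590062] 161.0
knob [ 0.53089708 -0.18766124  0.18721374] [ 0.5306095  -0.18806546  0.187     ] [ 0.5310404  -0.18711173  0.187     ]
[382.0, 184.0] 0.77
[303.0, 134.1] 0.74
[301.6, 222.6] 0.53
[223.3, 208.1] 0.53
```

View pics/crop.png

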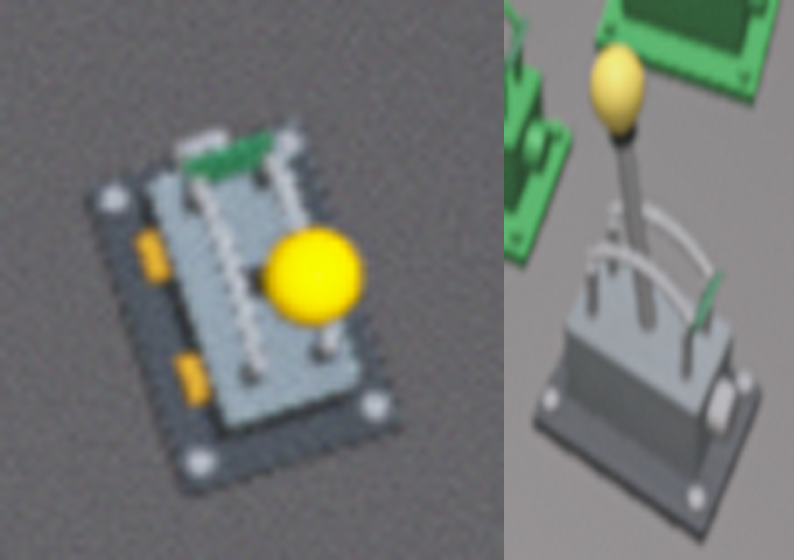

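The crop confirms it: a grey block with a yellow knob, leaning back toward the robot, with the green float tag at the far end. Now the push direction from the plate's edges and the moves in tool axes.

Run:
```python
from h import *
t=bot.capture("top")
P=[atz(t,(260+x/7,95+y/7),.006)[:2] for x,y in((88,190),(297,122),(400,425),(190,494))]
e=[np.linalg.norm(P[i]-P[(i+1)%4])*1e3 for i in range(4)];c=np.mean(P,0)
u=(P[0]-P[3])+(P[1]-P[2]);a=np.arctan2(u[1],u[0]);u/=np.linalg.norm(u)
K=np.array([.531,-.188]);d=K-c;v=np.array([-u[1],u[0]])
print("sizes",e,"centre",c,"ang",np.degrees(a),"knob along,across",d@u,d@v)
# screws as second estimate
S=[atz(t,(260+x/7,95+y/7),.01)[:2] for x,y in((115,200),(289,143),(376,407),(200,463))]
w=(S[0]-S[3])+(S[1]-S[2]);print("ang2",np.degrees(np.arctan2(w[1],w[0])),np.mean(S,0))
s=bot.read_state();R=np.array(s["tcp_rot"]);p=np.array(s["position"])
g=K-u*.045
print("tool ang",np.degrees(np.arctan2(R[1,0],R[0,0])),"standoff",g,"shift mm",R.T@(np.r_[g,.182]-p)*1e3)
```

```text
sizes [np.float64(87.60434358602899), np.float64(127.83859306524084), np.float64(87.54451082898049), np.float64(127.95413800453939)] centre [ 0.55151027 -0.18146493] ang 19.030680137962968 knob along,across -0.021520176129694243 0.0005099862856192046
ang2 18.444455930655224 [ 0.55253738 -0.18160077]
tool ang 18.1510515358944 standoff [ 0.48845952 -0.20267335] shift mm [ 400.99223869 -280.2118939    54.5565688 ]
```

Request:
play_rows(moves=[[[20,-14,-15,0,0,0],[30,-21,-5,0,0,0],[30,-21,0,0,0,0],[30,-21,0,0,0,0],[30,-21,0,0,0,0]]], fingers=-1)

```text
time_s: 1.1
position: [0.2979, -0.456, 0.2568]
tcp_rot: [[0.95, 0.311, 0.0], [0.311, -0.95, -0.0], [0.0, 0.001, -1.0]]
force: [1.0, -0.6, 0.3]
opening: 0.631
grasp_force: 0.0
```

Request:
play_rows(moves=[[[30,-21,0,0,0,0],[30,-21,0,0,0,0],[30,-21,0,0,0,0],[30,-21,0,0,0,0],[30,-21,0,0,0,0]]])

```text
time_s: 1.6
position: [0.4078, -0.3094, 0.2568]
tcp_rot: [[0.95, 0.311, 0.0], [0.311, -0.95, -0.0], [0.0, 0.001, -1.0]]
force: [0.7, -0.3, -0.9]
opening: 0.175
grasp_force: 0.0
```

Request:
play_rows(moves=[[[30,-21,0,0,0,0],[30,-21,0,0,0,0],[30,-21,0,0,0,0],[20,-14,0,0,0,0],[0,0,0,0,0,0]]])

```text
time_s: 2.1
position: [0.489, -0.2007, 0.2567]
tcp_rot: [[0.949, 0.316, 0.001], [0.316, -0.949, 0.0], [0.001, -0.0, -1.0]]
force: [-0.3, 0.4, -0.5]
opening: 0.008
grasp_force: 0.0
```

Request:
play_rows(moves=[[[0,2,25,0,0,0],[0,0,25,0,0,0],[0,0,24,0,0,0],[0,0,0,0,0,0]]])

```text
time_s: 2.5
position: [0.4858, -0.2046, 0.1799]
tcp_rot: [[0.95, 0.311, -0.006], [0.311, -0.95, 0.004], [-0.005, -0.005, -1.0]]
force: [-0.7, 0.4, -0.3]
opening: 0.003
grasp_force: 0.0
```

Run:
```python
from h import *
s=bot.read_state();R=np.array(s["tcp_rot"]);p=np.array(s["position"]);print(p,R[:,0],s["force"])
a=bot.capture("scene");t=bot.capture("top");A,n=blob(a,(256,226));B,m=blob(t,(304,134));print(A,n,B,m)
print(R.T@(np.array([.531,-.188,.187])-p)*1e3)
cv2.imwrite("pics/s1.png",cv2.resize(np.hstack([a["image"][100:320,150:350],t["image"][60:280,220:420]]),None,fx=2,fy=2))
```

```text
[ 0.48576397 -0.20464917  0.17990467] [ 0.95045647  0.31082259 -0.00467057] [-0.70555575  0.37362603 -0.31990818]
[256.21487603 226.28099174] 121.0 [nan nan] 0.0
[48.13667858 -1.80304793 -7.31070714]h.py:13: RuntimeWarning: invalid value encountered in divide
  return np.array([M["m10"],M["m01"]])/M["m00"],M["m00"]
```

View pics/s1.png

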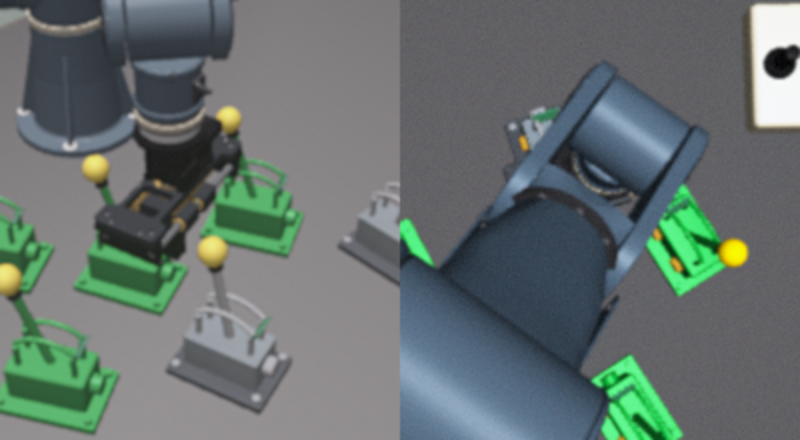

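The picture shows the shut fingers just behind the yellow knob of the grey lever (knob at (212,250) left half), clear of the green ones. Pushing along tool x.

Request:
play_rows(moves=[[[8,-2,0,0,0,0],[8,0,0,0,0,0],[8,0,0,0,0,0],[8,0,0,0,0,0],[0,0,0,0,0,0]]])

```text
time_s: 3.1
position: [0.518, -0.1929, 0.183]
tcp_rot: [[0.95, 0.313, -0.002], [0.313, -0.95, -0.001], [-0.002, -0.0, -1.0]]
force: [-4.1, -1.7, 3.7]
opening: 0.004
grasp_force: 2.5
```

Request:
play_rows(moves=[[[8,0,0,0,0,0],[8,0,0,0,0,0],[0,0,0,0,0,0]]])

```text
time_s: 3.4
position: [0.5313, -0.1876, 0.1827]
tcp_rot: [[0.95, 0.313, -0.005], [0.313, -0.95, 0.001], [-0.005, -0.002, -1.0]]
force: [-7.2, -0.7, 5.1]
opening: 0.009
grasp_force: 3.9
```

Run:
```python
from h import *
s=bot.read_state();R=np.array(s["tcp_rot"]);p=np.array(s["position"]);print(p,s["force"],R.T@(np.array([.531,-.188,.187])-p)*1e3)
a=bot.capture("scene")
for d in bot.pinpoint(a,"yellow_knob"):print(d,atz(a,d["centre"],.187))
```

```text
[ 0.53134212 -0.187551    0.18265942] [-7.2381169  -0.71893223  5.13396915] [-0.48675484  0.30864157 -4.339021  ]
{'centre': [122.7, 177.8], 'confidence': 0.85} [ 0.17309271 -0.3172997   0.187     ]
{'centre': [196.5, 188.0], 'confidence': 0.61} [ 0.33141557 -0.20377859  0.187     ]
{'centre': [153.1, 236.3], 'confidence': 0.58} [ 0.40282133 -0.3750281   0.187     ]
```

Run:
```python
from h import *
a=bot.capture("scene");cv2.imwrite("pics/s2.png",cv2.resize(a["image"][150:310,180:340],None,fx=3.6,fy=3.6,interpolation=cv2.INTER_CUBIC))
B,n=blob(a,(268,226),20);print(B,n,atz(a,B,.188))
```

```text
[265.68918919 228.90540541] 148.0 [ 0.55172478 -0.17763004  0.188     ]
```

View pics/s2.png

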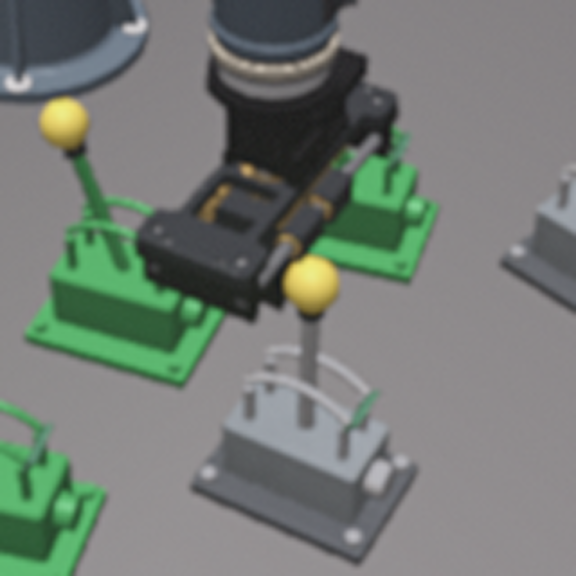

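The knob at (310,285) in the crop is now about over its pivot (angle ≈0.30), with the fingers squarely behind it. Continuing.

Request:
play_rows(moves=[[[6,0,0,0,0,0],[6,0,0,0,0,0],[6,0,0,0,0,0],[6,0,0,0,0,0],[0,0,0,0,0,0]]])

```text
time_s: 4.05
position: [0.5579, -0.1808, 0.1828]
tcp_rot: [[0.95, 0.312, 0.003], [0.312, -0.95, -0.001], [0.003, 0.002, -1.0]]
force: [-0.9, -0.3, -0.6]
opening: 0.005
grasp_force: 0.0
```

Run:
```python
from h import *
a=bot.capture("scene")
B,n=blob(a,(275,230),22);k=atz(a,B,.186);u=np.array([.948,.319]);x=(k[:2]-[.552,-.1815])@u;print(B,n,k,"along",x,"angle",.3+np.arcsin(x/.13))
s=bot.read_state();print(s["position"],s["force"])
```

```text
[278.92372881 236.66101695] 118.0 [ 0.58737335 -0.17146837  0.186     ] along 0.0367340233286721 angle 0.5864716268805579
[ 0.55724739 -0.18074631  0.18265498] [-1.45077251  0.54283828  0.40546172]
```

The lever snapped home (measured angle ≈0.58, contact force gone). Backing off and lifting.

Request:
play_rows(moves=[[[-15,0,0,0,0,0],[-25,0,0,0,0,0],[-10,0,-20,0,0,0],[0,0,-40,0,0,0],[0,0,-30,0,0,0]]])

```text
time_s: 4.6
position: [0.5086, -0.1968, 0.2741]
tcp_rot: [[0.951, 0.311, 0.001], [0.311, -0.951, -0.0], [0.001, 0.001, -1.0]]
force: [0.6, -0.4, -0.0]
opening: 0.003
grasp_force: 0.0
```

Request:
play_rows(moves=[[[-30,20,0,0,0,0],[-30,20,0,0,0,0],[-30,20,0,0,0,0],[0,0,0,0,0,0],[0,0,0,0,0,0]]])

```text
time_s: 5.1
position: [0.4415, -0.2819, 0.2726]
tcp_rot: [[0.951, 0.309, 0.001], [0.309, -0.951, 0.0], [0.001, -0.0, -1.0]]
force: [0.5, -0.2, 0.5]
opening: 0.002
grasp_force: 0.0
```

Run:
```python
from h import *
a=bot.capture("scene");t=bot.capture("top")
B,n=blob(a,(279,236),16);C,m=blob(t,(300,110),16);k=tri([ray(a,B),ray(t,C)]) if m else atz(a,B,.186)
x=(k[:2]-[.552,-.1815])@np.array([.948,.319]);print(n,m,k,"angle",.3+np.arcsin(x/.13))
print(bot.pinpoint(a,"red_knob"),bot.pinpoint(t,"red_knob"))
s=bot.read_state();print(s["time_s"],s["position"],s["force"])
cv2.imwrite("pics/s3.png",np.hstack([a["image"][100:350,100:400],t["image"][60:310,140:440]]))
```

```text
111.0 164.0 [ 0.58661591 -0.16929683  0.18360933] angle 0.586268486971283
[] [{'centre': [174.0, 107.7], 'confidence': 0.48}]
5.3 [ 0.4422779  -0.28052179  0.27247597] [ 0.38710582 -1.04705864 -0.19161803]
```

View pics/s3.png

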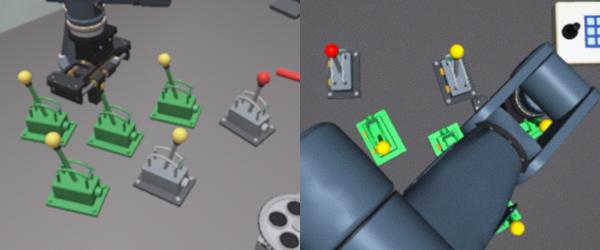

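The picture shows the yellow knob leaning away at its end stop ((180,134) scene crop, (457,51) top crop). The red knob is where it was, and the gripper is clear of everything.

```bash
python3 -c "
from rig import bot
print(bot.hand_in())"
```

```text
the job is handed in; nothing more can be done
None
```

The yellow-knobbed lever on the grey block is home in the float notch (last measured at about 0.58 rad; the notch is at 0.57), the red-knobbed lever looks unmoved, the arm is clear of everything, and the job was handed in at about 5.3 s.

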